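# Close and lock the flip-top food box

### The arm

A 7-joint arm with a two-finger parallel gripper is mounted at the origin on the work surface. World frame = base frame: x ahead of the robot, y to its left, z up, the work surface at z = 0. Lengths are in mm, angles in rad, forces in N, time in s.
With the tool pointing down it reaches from about 425 to 950 mm from the base axis. Payload 4.7 kg.
Tool frame: the origin (TCP) lies midway between the tips of the shut fingers; the grasp point (between the pads) lies robot.grip_point_offset behind it (robot.grip_point_offset is the distance from the TCP to the grasp point, in mm); z points along the fingers, y is the line along which they close (so a half turn about z gives the same grasp; the last joint's range is limited). The gripper opens to 87 mm and grips with 3 to 60 N. Pads are 19 mm wide; open, the fingers measure 117 mm over their backs; the gripper's body (75 mm by 190 mm) begins 51 mm behind the grasp point.
Start: joints at [1.271, 0.469, -0.049, 1.532, 0.024, 1.141, -0.082], TCP at [180.613, -650.409, 193.873] pointing down, gripper open.
Joint ranges: [-2.59, 2.59], [-0.33, 1.99], [-1.39, 1.29], [0.1, 2.45], [-1.04, 4.18], [0.21, 1.99], [-2.66, 2.66]. Speed limits (rad/s): [2.57, 2.57, 3.14, 3.14, 3.14, 3.14, 3.14].

### API

Orientations are given as a unit quaternion [x, y, z, w].
In Python, from plant import robot gives the robot as it stands. The module is installed in compiled form; this text tells all that it offers.
- The arm moves only by the tool drive_tool, never from a script. Its argument "commands" is a list of rows, each a list of 5 numbers: the closure, from 0 (fully open) to 1 (shut), then the shift along the world's x, y, z normalised to -1 to 1, where 1 is 400 mm, then the turn about the world's z normalised to -1 to 1, where 1 is 0.5 rad. In form: [[jaw, tx, ty, tz, turn], ...]. A call has 1 to 8 rows; each row is the pose to reach, as a shift and turn from the pose commanded when the call began; what a row does not reach only later rows make up. A row lasts 1/10 s, in which the tool goes at most 50 mm and 8.59 degrees, less where a joint would pass 70% of its speed; a pose out of reach is approached as far as the arm can. A call with a number of a shift or a turn outside -1 to 1 is refused whole. A call with a gripper value outside its range is refused whole. The fingers move at their own pace and stop on an object; "grip_force" is the grip in N (left out, the last holds). Time passes only in rows, so rows that repeat a pose let the fingers close. It gives the time, the measured TCP pose, the force, the opening and the grip force at its end, in the units of the state.
- robot.get_state(): the state, without advancing time (a new reading comes with each control period).
- robot.capture(name): name is "side" or "top"; returns a dict with "image" (400x640x3 uint8, red, green, blue), "fov_y" (degrees; the focal length in pixels is half the picture's height over the tangent of half this angle, whatever the lens; pixels are square), "cx", "cy" (the principal point, pixels), "extrinsics" (4x4, takes a point from world to camera coordinates). Camera axes: x right, y down, z forward; pixel columns grow to the right and rows downward; lengths in mm; the calibration is good to about 2 mm. A picture is of the moment at which its call begins. There is no depth.
- robot.sign_off(): hands the job in; it is judged then, once.
The state is a dict: "t": time; "qpos": joint angles; "joint_vel": joint speeds; "joint_torque": joint torques, N m; "eef_pos": TCP position; "tool_rot": TCP orientation; "force": force on the tool from outside, world axes, zero at the start; "moment": the same for the moment, N m; "gripper_width": finger opening in mm; "grasp_force": force on a finger pad.
Only numpy, scipy, OpenCV 4.12 (cv2) and the standard library are available. Lean on these libraries where they do the work, as an engineer would, in place of code of your own. Each camera call takes 0.05 s, during which the arm holds its last target. There are 200 camera calls.

### The job

Close up the flip-top food box that stands open on the steel table: push its lid over until it is fully shut, then fold the locking clip on the lid's front edge down until it lies flat against the box's front wall. Use gentle pushes from outside only: do not pinch, lift or tip anything and keep the fingers off the inner side of the lid and of the clip; leave the box about where it stands and leave the other things alone.

Things in the scene. Friction and masses are not known exactly. Their poses are not given: they have to be found in the camera images.
- box: Frosted plastic food box full of croquettes, loose on the table, 0.65 to 1.0 kg with everything, 160 mm deep (its x) by 220 mm long (its y), walls 90 mm high. Origin: centre of its underside. Its own +x points to the long side that carries the lid's hinge, -x to the front wall where the clip locks, z up. In the box's frame the lid's hinge axis runs along y at x = +84 mm, z = 94 mm.
- lid (a joint): White lid plate, 173 mm by 230 mm by 6 mm, hinged on the box's +x rim. 0 = fully shut (flat, its outer face 100 mm above the table), about 1.57 = standing upright, 1.95 = leaned back at its stop; starts leaned back. Stiff hinge without spring: stays wherever it is left; 1 to 2 N near the free edge moves it. Shut, it reaches from the hinge to 171 mm in front of it.
- lid_hinge (a point): Middle of the lid's hinge axis.
- lid_edge (a point): Middle of the lid's free (front) edge, on the outer face, 171 mm from the hinge axis along the lid and 6 mm to its outer side. The outer face is the one that looks up when shut, and away from the box (to the box's +x) while the lid stands open.
- lid_inside: Inner panel on the lid's underside, the food side that is not to be touched: 150 mm by 208 mm by 3 mm, pale grey; origin on the lid's hinge axis.
- clip (a joint): Grey locking clip hinged on the middle of the lid's free edge: plate 90 mm wide, 44 mm long, 4.5 mm thick with a thumb lip standing 6 mm out along its end. 0 = folded square to the lid (with the lid shut: hanging down at the front wall, locked); 1.57 = sticking straight out in the plane of the lid, 1.75 = at its stop. Starts sticking out. Stiff hinge without spring: stays where it is left; about 2 N near its middle moves it; over 50 mm/s it jolts hard.
- clip_inside: Inner side of the clip (facing the front wall when folded down), not to be touched: 80 mm by 30 mm, 1.5 mm thick, set back from the clip's edges; origin on the clip's hinge axis.
- clip_hinge (a point): Middle of the clip's hinge axis, 174 mm from the lid's hinge axis. With the lid shut it is 94 mm above the table, 90 mm from the box's centre on its -x side.
- clip_tip (a point): Middle of the clip's free end, on its outer face, 44 mm from the clip's hinge axis and 3 mm to its outer side. The outer face looks up while the clip sticks out, and away from the box when folded down.
- tray: White plastic tray, 155 x 215 mm, 18 mm high, with three croquettes of 48 mm diameter on it; not part of the work. Origin: centre of its underside.
- scale: White kitchen scale, 190 x 150 mm, 39 mm high; not part of the work. Origin: centre of its underside.
- jar: Amber glass jar with steel cap, 60 mm diameter, 95 mm high; not part of the work. Origin: centre of its underside.
- spoon: Steel spoon 190 mm long lying on the table; not part of the work. Origin: centre of its underside.

How it is judged:
By the outcome, as a careful person would: the job done as asked, in the order asked, and still so for the second after the job is handed in, with the robot touching nothing.
It also fails if it takes over 48 s, if anything falls off the work surface, if the arm or the gripper's body presses on something with over 40 N, if the wrist force passes 120 N, or if a joint passes its speed limit or range.

## Working session

There is one attempt and no reset: what is moved stays moved. The work goes in short steps, Python scripts to look and compute and a tool call to move; the robot and the scene stay as the last step left them, time stands still between calls to the robot, and variables do not carry over. Pictures are saved under pics/ and viewed, at most 10 in all, crops included, and the job is handed in when it is done.

Besides the shell and the picture viewer there is one more tool, called after "Call:" as a command line: name --pt "numbers of a row" for each row, then --argument value for the rest. drive_tool: Moves the arm, as the interface text tells. Its arguments: {"type":"object","properties":{"commands":{"type":"array"},"grip_force":{"type":"number"}},"required":["commands"]}

```bash
mkdir -p pics; cat > h.py <<'E'
import numpy as np,cv2
from plant import robot
def cap(n,f):
    c=robot.capture(n);cv2.imwrite('pics/'+f,c['image'][:,:,::-1]);return c
def cam(c):
    f=200/np.tan(np.radians(c['fov_y']/2));return np.array([[f,0,c['cx']],[0,f,c['cy']],[0,0,1]]),np.array(c['extrinsics'])
def proj(c,P):
    K,E=cam(c);P=np.atleast_2d(P);q=(E[:3,:3]@P.T+E[:3,3:4]);q=K@q;return (q[:2]/q[2]).T
def onz(c,u,v,z):
    K,E=cam(c);R=E[:3,:3];o=-R.T@E[:3,3];d=R.T@np.linalg.inv(K)@[u,v,1];return o+d*(z-o[2])/d[2]
E
python3 - <<'E'
from h import *
import pickle
d={}
for n in('side','top'):
    c=cap(n,n+'0.png');d[n]=c;print(n,c['fov_y'],c['cx'],c['cy'],np.round(c['extrinsics'],3).tolist())
pickle.dump(d,open('c0.pkl','wb'))
print(robot.get_state(),robot.grip_point_offset)
E
```

```text
side 47.95356429046478 322.81893776849023 203.1070754227673 [[-0.941, -0.339, 0.003, 538.384], [-0.216, 0.592, -0.776, 214.593], [0.261, -0.731, -0.63, 1161.08], [0.0, 0.0, 0.0, 1.0]]
top 46.38221750217538 319.2288940224103 197.0439150869265 [[-0.028, -1.0, 0.004, 20.557], [-0.997, 0.028, -0.075, 566.447], [0.075, -0.006, -0.997, 1477.752], [0.0, 0.0, 0.0, 1.0]]
{'t': 0.1, 'qpos': array([ 1.27114514,  0.46938708, -0.04854953,  1.53360221,  0.02409427,
        1.14100794, -0.08229262]), 'joint_vel': array([ 2.81643215e-04, -1.55398844e-03,  3.68752211e-05, -2.87013906e-03,
       -2.35486049e-04,  2.43939292e-04, -1.85455501e-04]), 'joint_torque': array([ 5.98149200e-04, -5.09171712e+01, -8.11189832e-02, -2.36831617e+01,
       -6.14688406e-02,  3.44640773e-02,  6.65218613e-05]), 'eef_pos': array([ 180.35409225, -649.82753275,  192.87481348]), 'tool_rot': array([ 9.90850699e-01,  1.34959493e-01, -1.62284062e-04, -8.95125776e-04]), 'force': array([ 0.8579336, -0.1616134, -0.7317088]), 'moment': array([-0.00871175, -0.00823013, -0.03326786]), 'grasp_force': 0.0, 'gripper_width': 87.37182040726886} 18.700000000000003
```

View pics/side0.png

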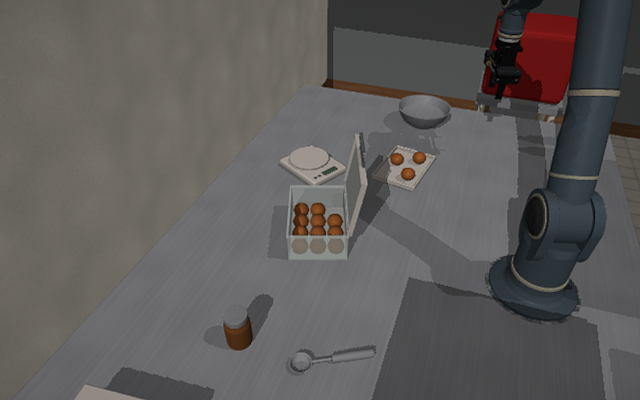

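View pics/top0.png

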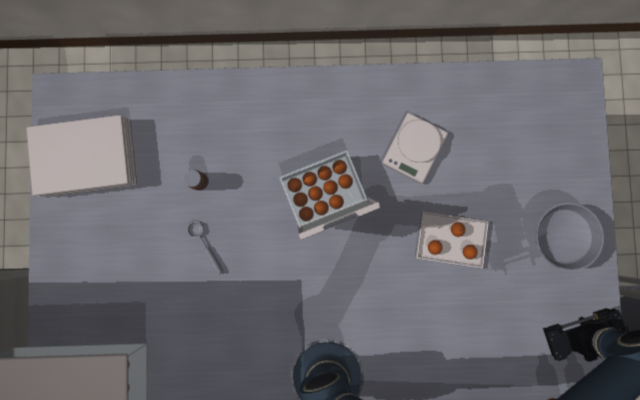

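The box is near (330,195) in the top view, with its hinge and open lid on the robot side (edge from 300,235 to 378,207). The tray and the scale are on its right. I'll enlarge both views.

```bash
python3 - <<'E'
import cv2
a=cv2.imread('pics/top0.png')[140:250,260:400];cv2.imwrite('pics/t1.png',cv2.resize(a,None,fx=5,fy=5,interpolation=cv2.INTER_CUBIC))
a=cv2.imread('pics/side0.png')[125:270,265:395];cv2.imwrite('pics/s1.png',cv2.resize(a,None,fx=4,fy=4,interpolation=cv2.INTER_CUBIC))
E
```

```text
(no output)
```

View pics/t1.png

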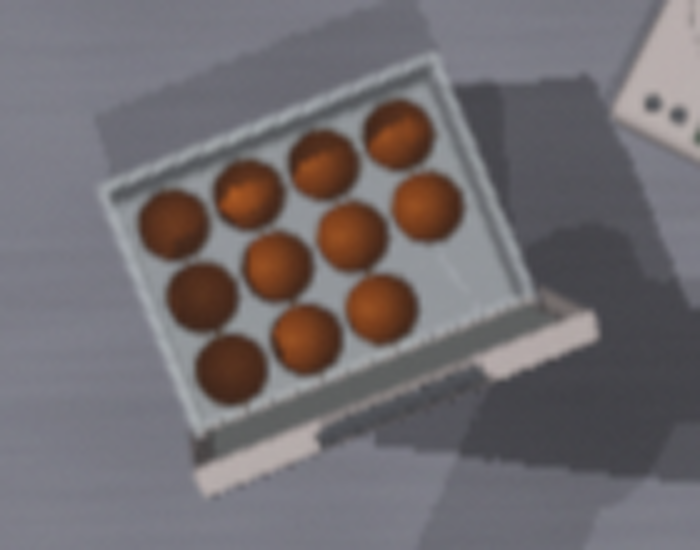

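View pics/s1.png

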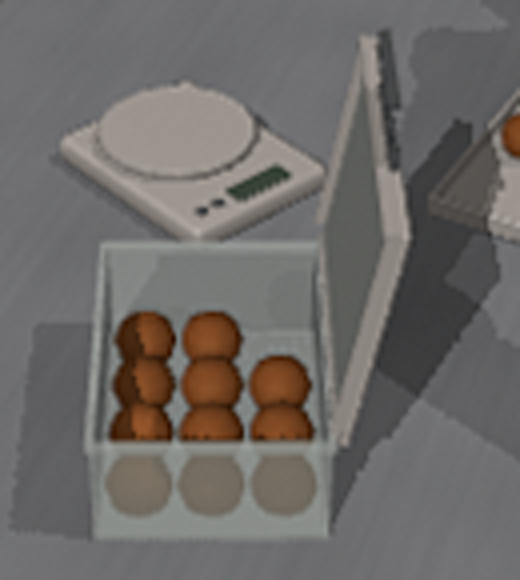

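In the top crop the rim corners are (102,187), (435,58), (535,297) and (197,432). In the side crop the near bottom corners are (97,538) and (328,538), and the near-left rim corner is (90,445). I'll fit the pose to these.

```bash
cat >> h.py <<'E'
def bw(b,p):
    p=np.atleast_2d(p).astype(float);c,s=np.cos(b[2]),np.sin(b[2]);return np.c_[b[0]+c*p[:,0]-s*p[:,1],b[1]+s*p[:,0]+c*p[:,1],p[:,2]]
def lidp(l,o,y,a): # along, outer
    return [84-l*np.cos(a)+o*np.sin(a),y,94+l*np.sin(a)+o*np.cos(a)]
E
python3 - <<'E'
from h import *
import pickle
from scipy.optimize import least_squares
d=pickle.load(open('c0.pkl','rb'))
T=np.array([[102,187],[435,58],[535,297],[197,432]]);T=(T+.5)/5-.5+[260,140]
S=np.array([[97,538],[328,538],[90,445]]);S=(S+.5)/4-.5+[265,125]
PT=[[-80,-110,90],[-80,110,90],[80,110,90],[80,-110,90]];PS=[[-80,-110,0],[80,-110,0],[-80,-110,90]]
f=lambda b:np.r_[(proj(d['top'],bw(b,PT))-T).ravel(),(proj(d['side'],bw(b,PS))-S).ravel()]
r=least_squares(f,[600,0,np.pi+.35],x_scale=[1,1,.01]);b=r.x;print(b,np.round(r.fun,1));np.save('b.npy',b)
for n,off,k in(('top',[260,140],5),('side',[265,125],4)):
  for nm,p in(('edgeL',lidp(171,6,-115,1.95)),('edgeR',lidp(171,6,115,1.95)),('tip',lidp(218,3,0,1.95))):
    print(n,nm,(proj(d[n],bw(b,p))[0]-off)*k)
for a in(1.95,1.57,1,.5,0):
  print(a,[np.round(bw(b,p)[0]) for p in(lidp(171,6,0,a),lidp(100,6,0,a),lidp(218,3,0,a))])
print('axes x',np.cos(b[2]),np.sin(b[2]))
c,K=d['top'],0
print('tray',[np.round(onz(c,*p,18)) for p in((420,213),(492,219),(488,268),(416,260))],'scale',[np.round(onz(c,*p,39)) for p in((408,112),(453,130),(427,183),(382,166))])
print('bowl',onz(c,571,236,60),'jar',onz(c,198,180,95))
E
```

```text
[588.86616782  -6.4968805    3.49018446] [-0.2  0.1 -0.3 -0.2 -0.9  0.1 -0.2 -0.4  0.  -0.3  0.6 -0.3  0.2 -1.1]
top edgeL [223.23494309 553.27310014]
top edgeR [618.19750487 396.05780529]
top tip [436.67011637 501.11382116]
side edgeL [466.94648377 248.04159383]
side edgeR [432.34015999  48.90269072]
side tip [477.1088222   81.44669092]
1.95 [array([445., -59., 251.]), array([470., -50., 185.]), array([431., -64., 295.])]
1.57 [array([504., -37., 265.]), array([504., -37., 194.]), array([507., -36., 312.])]
1 [array([592.,  -5., 241.]), array([556., -18., 181.]), array([618.,   4., 279.])]
0.5 [array([648.,  15., 181.]), array([590.,  -6., 147.]), array([688.,  30., 201.])]
0 [array([671.,  23., 100.]), array([604.,  -1., 100.]), array([715.,  39.,  97.])]
axes x -0.9398546466691854 -0.3415746523592473
tray [array([ 507., -318.,   18.]), array([ 481., -548.,   18.]), array([ 325., -527.,   18.]), array([ 357., -298.,   18.])] scale [array([ 832., -289.,   39.]), array([ 769., -431.,   39.]), array([ 601., -340.,   39.]), array([ 659., -198.,   39.])]
bowl [ 420.17094603 -775.76743508   60.        ] jar [623.93830082 373.99850345  95.        ]
```

```bash
python3 - <<'E'
from h import *
import pickle
d=pickle.load(open('c0.pkl','rb'));b=np.load('b.npy')
for a in(1.6,1.65,1.7,1.75,1.8):
  print(a,[np.round((proj(d[n],bw(b,lidp(l,o,y,a)))[0]-off)*k) for n,off,k in(('top',[260,140],5),('side',[265,125],4)) for l,o,y in((171,6,-115),(171,6,115),(171,0,-115),(218,3,0))])
# ground of reach
for a in np.arange(1.7,-.01,-.17):
  print(round(a,2),np.round(bw(b,lidp(165,6,0,a))[0]))
E
```

```text
1.6 [array([183., 453.]), array([581., 295.]), array([179., 443.]), array([385., 368.]), array([371., 229.]), array([350.,  31.]), array([361., 229.]), array([361.,  59.])]
1.65 [array([189., 468.]), array([587., 310.]), array([185., 457.]), array([393., 387.]), array([386., 230.]), array([362.,  32.]), array([375., 229.]), array([378.,  60.])]
1.7 [array([195., 483.]), array([593., 325.]), array([191., 472.]), array([401., 407.]), array([400., 232.]), array([375.,  34.]), array([390., 231.]), array([395.,  62.])]
1.75 [array([200., 497.]), array([598., 339.]), array([196., 487.]), array([408., 426.]), array([414., 234.]), array([387.,  36.]), array([404., 232.]), array([412.,  64.])]
1.8 [array([206., 512.]), array([604., 354.]), array([202., 502.]), array([416., 445.]), array([427., 237.]), array([398.,  38.]), array([418., 235.]), array([429.,  67.])]
1.7 [484. -44. 257.]
1.53 [511. -35. 259.]
1.36 [537. -25. 257.]
1.19 [562. -16. 249.]
1.02 [586.  -7. 238.]
0.85 [608.   0. 222.]
0.68 [627.   7. 202.]
0.51 [643.  13. 180.]
0.34 [654.  17. 155.]
0.17 [662.  20. 128.]
0.0 [665.  21. 100.]
```

```bash
python3 - <<'E'
from h import *
b=np.load('b.npy')
ux=np.array([np.cos(b[2]),np.sin(b[2]),0]);print('box+x',ux)
A0=np.array(lidp(156,6,70,1.74));print('approach',bw(b,A0+[9.5+35,0,0]),'z set by row')
for a in(1.74,1.6,1.4,1.2,1.0,.8,.6,.4,.2,0):
  # TCP: finger bottom centre; half-thick 9.5: contact at front face while a>pi/2, else front-bottom edge
  p=np.array(lidp(158,6,70,a)); p[0]+=9.5 if a>.05 else 0
  print(a,np.round(bw(b,p)[0]))
print('clip tips over',np.round(bw(b,[[-90-30,0,97],[-90-9.5-8,0,48]]),0))
s=robot.get_state();print(s['t'],s['eef_pos'])
E
```

```text
box+x [-0.93985465 -0.34157465  0.        ]
approach [[ 461.75649155 -127.17239547  246.76180721]] z set by row
1.74 [ 494. -115.  249.]
1.6 [ 515. -108.  252.]
1.4 [545. -97. 251.]
1.2 [573. -87. 243.]
1.0 [600. -77. 230.]
0.8 [624. -68. 212.]
0.6 [644. -61. 188.]
0.4 [659. -55. 161.]
0.2 [669. -52. 131.]
0 [682. -47. 100.]
clip tips over [[702.  34.  97.]
 [690.  30.  48.]]
0.1 [ 180.35409225 -649.82753275  192.87481348]
```

Call:
drive_tool --pt "1 0.45 0.85 0.14 0.155" --pt "1 0.45 0.85 0.14 0.155" --pt "1 0.45 0.85 0.14 0.155" --pt "1 0.45 0.85 0.14 0.155" --pt "1 0.45 0.85 0.14 0.155" --pt "1 0.45 0.85 0.14 0.155" --pt "1 0.45 0.85 0.14 0.155" --pt "1 0.45 0.85 0.14 0.155" --grip_force 20

```text
t: 0.9
eef_pos: [361.7, -307.3, 250.2]
tool_rot: [0.985, 0.175, 0.0, -0.0]
force: [0.6, 0.5, -0.4]
gripper_width: 30.9
grasp_force: 0.0
```

Call:
drive_tool --pt "1 0.06 0.12 0 0" --pt "1 0.12 0.23 0 0" --pt "1 0.17 0.33 0 0" --pt "1 0.21 0.4 0 0" --pt "1 0.225 0.43 0 0" --pt "1 0.235 0.45 0 0" --pt "1 0.235 0.45 0 0"

```text
t: 1.6
eef_pos: [454.7, -129.6, 249.6]
tool_rot: [0.985, 0.174, -0.0, -0.0]
force: [0.3, 0.1, 0.6]
gripper_width: 0.6
grasp_force: 0.0
```

```bash
python3 - <<'E'
from h import *
c=cap('side','s2.png');t=cap('top','t2.png')
a=cv2.imread('pics/side0.png');a=cv2.imread('pics/s2.png')[60:260,270:430];e=cv2.imread('pics/t2.png')[130:290,260:388]
cv2.imwrite('pics/m2.png',np.hstack([cv2.resize(a,(400,500),interpolation=2),cv2.resize(e,(400,500),interpolation=2)]))
s=robot.get_state();print(s['eef_pos'],s['gripper_width'],s['tool_rot'],s['force'])
E
```

```text
[ 454.06307394 -131.42854592  249.62041073] 0.5438018596459644 [ 9.84996093e-01  1.72576163e-01 -3.83278645e-04  1.35588315e-04] [-0.86207441 -0.33956308  0.41827885]
```

View pics/m2.png

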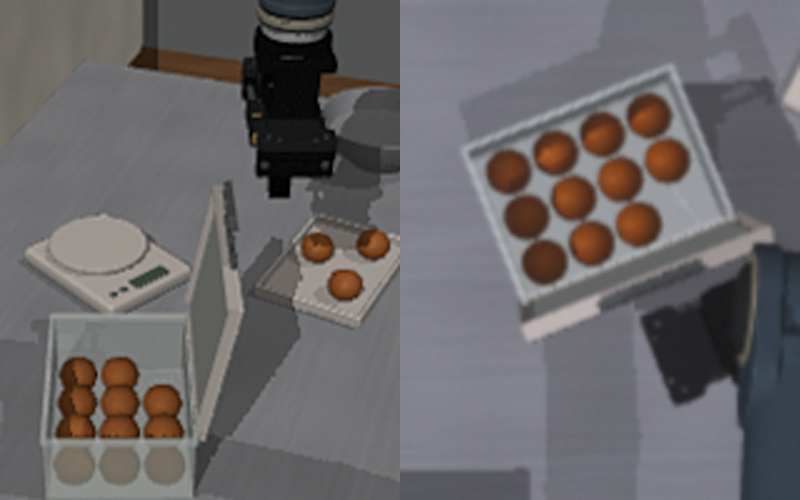

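The side view shows the shut fingers behind the lid near its far end, clear of the clip. The top view shows the gripper at (690,340) behind the lid's right part. Now I'll push.

Call:
drive_tool --pt "1 0.035 0.013 0 0" --pt "1 0.066 0.024 0 0" --pt "1 0.085 0.031 0 0" --pt "1 0.103 0.038 0 0" --pt "1 0.122 0.044 0 0" --pt "1 0.141 0.051 0 0" --pt "1 0.16 0.058 0 0" --pt "1 0.179 0.065 0 0"

```text
t: 2.5
eef_pos: [526.8, -104.2, 249.9]
tool_rot: [0.985, 0.173, 0.0, 0.0]
force: [0.1, -0.3, -0.2]
gripper_width: 0.4
grasp_force: 0.0
```

```bash
python3 - <<'E'
from h import *
c=cap('side','s3.png');t=cap('top','t3.png')
a=cv2.imread('pics/s3.png')[60:260,270:430];e=cv2.imread('pics/t3.png')[130:290,260:388]
cv2.imwrite('pics/m3.png',np.hstack([cv2.resize(a,(400,500),interpolation=2),cv2.resize(e,(400,500),interpolation=2)]))
s=robot.get_state();print(s['eef_pos'],s['force'])
E
```

```text
[ 527.18196927 -103.69759181  249.81912968] [ 0.79867404 -0.85019753 -0.20090867]
```

View pics/m3.png

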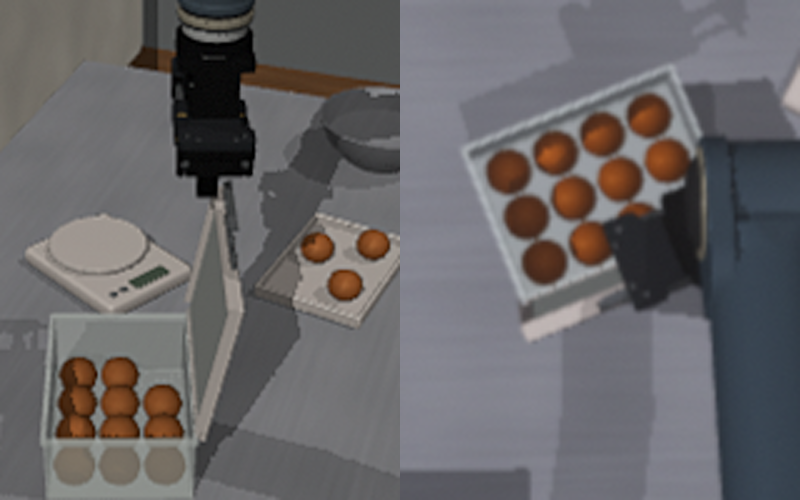

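```bash
python3 - <<'E'
from h import *
import pickle
d=pickle.load(open('c0.pkl','rb'));b=np.load('b.npy');c=d['side']
m=lambda p:np.round((proj(c,p)-[270,60])*2.5)
print('tcp',m([527,-104,250]),'m2 tcp',m([454,-131,250]))
for a in(1.65,1.75,1.85,1.95):
  print(a,[m(bw(b,lidp(l,o,y,a))) for l,o,y in((171,3,115),(171,3,70),(171,3,-115),(0,0,-115))])
i=cv2.imread('pics/s3.png')[120:200,330:390];j=cv2.imread('pics/s2.png')[120:200,330:390]
cv2.imwrite('pics/m4.png',np.hstack([cv2.resize(x,(390,520),interpolation=0) for x in(j,i)]))
E
```

```text
tcp [[205. 215.]] m2 tcp [[276. 215.]]
1.65 [array([[211., 182.]]), array([[214., 204.]]), array([[225., 306.]]), array([[200., 438.]])]
1.75 [array([[226., 184.]]), array([[229., 206.]]), array([[243., 308.]]), array([[200., 438.]])]
1.85 [array([[241., 188.]]), array([[244., 209.]]), array([[260., 312.]]), array([[200., 438.]])]
1.95 [array([[255., 192.]]), array([[259., 214.]]), array([[277., 317.]]), array([[200., 438.]])]
```

View pics/m4.png

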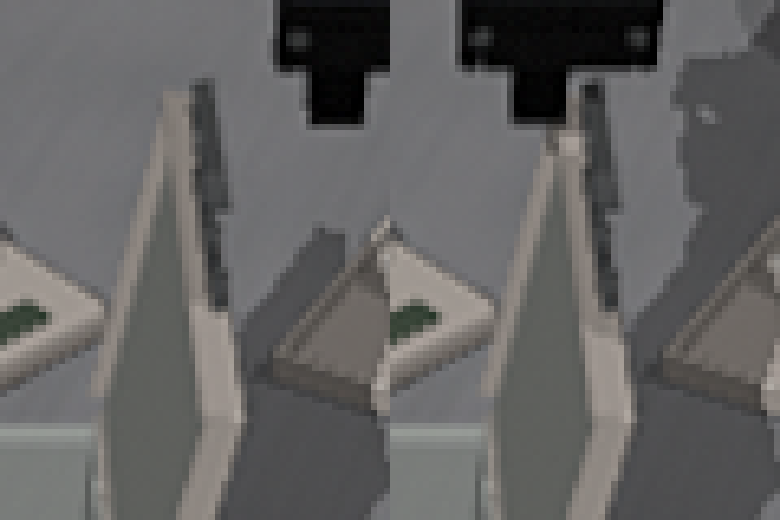

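In both halves the finger tip is visible at rows 120-125, above where the TCP projects (about 169). So the tips ride over the lid edge, and in the right half they stand at (540,120), just past the edge. The lid has not moved. I'll lift, retreat and work out the offset.

Call:
drive_tool --pt "1 0 0 0.04 0" --pt "1 0 0 0.08 0" --pt "1 -0.06 -0.022 0.08 0" --pt "1 -0.12 -0.044 0.08 0" --pt "1 -0.179 -0.065 0.08 0" --pt "1 -0.179 -0.065 0.08 0"

```text
t: 3.2
eef_pos: [451.8, -132.2, 282.0]
tool_rot: [0.985, 0.171, -0.001, 0.001]
force: [0.3, 0.3, -0.2]
gripper_width: 0.4
grasp_force: 0.0
```

```bash
python3 - <<'E'
from h import *
import pickle
d=pickle.load(open('c0.pkl','rb'))
P=[180.4,-649.8,192.9]
for n in d:print(n,proj(d[n],P),'+20z',proj(d[n],np.array(P)+[0,0,20]),'+10y',proj(d[n],np.array(P)+[0,10,0]))
for n in d:print(n,'m2',proj(d[n],[454,-131,250]),'+20',proj(d[n],[454,-131,270]),'+70',proj(d[n],[454,-131,320]))
a=cv2.imread('pics/side0.png')[40:120,470:540];e=cv2.imread('pics/top0.png')[300:380,530:600];f=cv2.imread('pics/t2.png')[195:275,320:390]
cv2.imwrite('pics/m5.png',np.hstack([cv2.resize(x,(260,297),interpolation=0) for x in(a,e,f)]))
E
```

```text
side [[492.54104618  99.77398809]] +20z [[493.94100928  94.42557229]] +10y [[492.35932405 101.00080959]]
top [[557.75807776 323.85079973]] +20z [[561.49635665 325.27667146]] +10y [[554.18818068 323.95752753]]
side m2 [[380.58318908 145.83733298]] +20 [[381.2117737  139.44454507]] +70 [[382.84229883 122.86189105]]
top m2 [[370.83063406 230.85655848]] +20 [[371.68996318 230.83630978]] +70 [[373.96393951 230.78272719]]
```

View pics/m5.png

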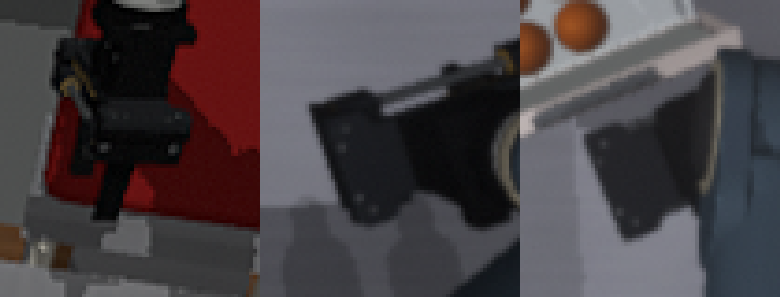

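The tips are about 20 mm higher than the TCP reading suggests. I'll turn the gripper 90° so its body is narrow along the lid edge, then push at y≈85 beside the clip and lower than before.

Call:
drive_tool --pt "1 0 0 0.05 0.25" --pt "1 0 0 0.05 0.5" --pt "1 0 0 0.05 0.75" --pt "1 0 0 0.05 1"

```text
t: 3.6
eef_pos: [455.1, -130.1, 302.1]
tool_rot: [0.91, 0.414, 0.0, 0.0]
force: [0.0, 0.2, -0.7]
gripper_width: 0.0
grasp_force: 0.0
```

Call:
drive_tool --pt "1 0 -0.02 0 0.25" --pt "1 0 -0.035 0 0.5" --pt "1 0 -0.035 0 0.75" --pt "1 0 -0.035 0 1"

```text
t: 4.0
eef_pos: [455.0, -144.4, 301.9]
tool_rot: [0.78, 0.626, 0.0, -0.0]
force: [-0.8, -0.3, 0.3]
gripper_width: 0.7
grasp_force: 0.0
```

Call:
drive_tool --pt "1 0 0 0 0.28" --pt "1 0 0 0 0.56" --pt "1 0 0 0 0.84" --pt "1 0 0 0 1.0" --pt "1 0 0 0 1.0"

```text
t: 4.5
eef_pos: [455.0, -144.2, 301.9]
tool_rot: [0.602, 0.798, 0.0, 0.0]
force: [-0.6, -0.0, 0.2]
gripper_width: 0.2
grasp_force: 0.0
```

Call:
drive_tool --pt "1 0.004 -0.012 -0.06 0.14" --pt "1 0.004 -0.012 -0.12 0.14" --pt "1 0.004 -0.012 -0.19 0.14" --pt "1 0.03 -0.002 -0.19 0.14" --pt "1 0.054 0.006 -0.19 0.14" --pt "1 0.073 0.013 -0.19 0.14" --pt "1 0.092 0.02 -0.19 0.14" --pt "1 0.11 0.026 -0.19 0.14"

```text
t: 5.3
eef_pos: [500.1, -133.6, 226.8]
tool_rot: [0.574, 0.819, 0.0, 0.001]
force: [0.1, -0.2, -0.4]
gripper_width: 0.5
grasp_force: 0.5
```

Call:
drive_tool --pt "1 0.019 0.007 0 0" --pt "1 0.038 0.014 0 0" --pt "1 0.056 0.02 0 0" --pt "1 0.075 0.027 0 0"

```text
t: 5.7
eef_pos: [529.1, -123.1, 225.9]
tool_rot: [0.574, 0.819, -0.0, -0.0]
force: [-0.9, -0.7, 0.8]
gripper_width: 0.5
grasp_force: 0.6
```

```bash
python3 - <<'E'
from h import *
s0=cv2.imread('pics/s3.png');c=cap('side','s6.png');i=cv2.imread('pics/s6.png')
cv2.imwrite('pics/m6.png',np.hstack([cv2.resize(x[90:210,300:400],(400,480),interpolation=2) for x in(s0,i)]))
s=robot.get_state();print(s['eef_pos'],s['force'],proj(c,s['eef_pos']))
E
```

```text
[ 530.3899916  -122.37858025  225.8520283 ] [ 1.62753187 -0.74056218 -0.03714688] [[352.23903631 149.81800578]]
```

View pics/m6.png

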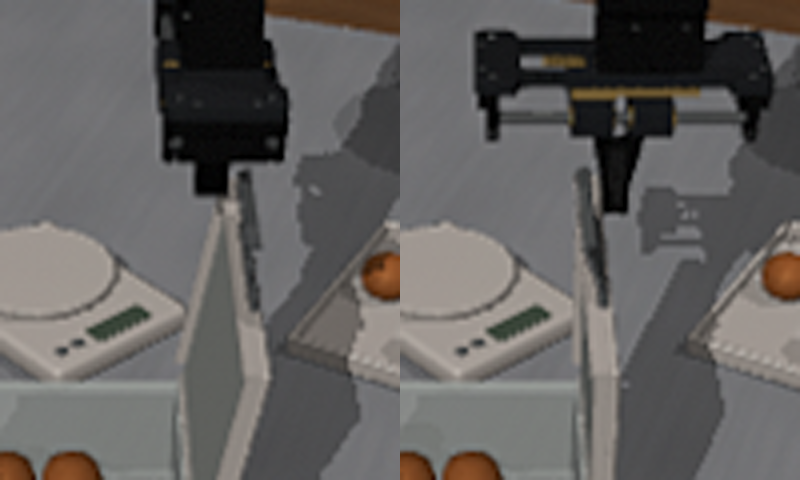

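The lid now turns with the finger and stands about upright, the box seems unmoved, and the finger contact is at (615,205), beside the clip. I'll carry on along the arc.

Call:
drive_tool --pt "1 0.019 0.007 0.003 0" --pt "1 0.038 0.014 0.005 0" --pt "1 0.061 0.022 0 0" --pt "1 0.085 0.031 -0.006 0" --pt "1 0.108 0.039 -0.012 0" --pt "1 0.129 0.047 -0.022 0" --pt "1 0.153 0.056 -0.033 0" --pt "1 0.174 0.063 -0.045 0"

```text
t: 6.55
eef_pos: [599.1, -97.5, 207.4]
tool_rot: [0.574, 0.819, 0.0, -0.0]
force: [0.1, -0.4, 1.2]
gripper_width: 0.1
grasp_force: 0.4
```

Call:
drive_tool --pt "1 0.019 0.007 -0.015 0" --pt "1 0.04 0.015 -0.03 0" --pt "1 0.059 0.021 -0.047 0" --pt "1 0.075 0.027 -0.067 0" --pt "1 0.092 0.033 -0.085 0" --pt "1 0.108 0.039 -0.105 0" --pt "1 0.127 0.046 -0.137 0" --pt "1 0.146 0.053 -0.17 0"

```text
t: 7.35
eef_pos: [657.3, -76.7, 138.9]
tool_rot: [0.574, 0.819, 0.0, 0.0]
force: [0.5, -0.5, 0.5]
gripper_width: 0.5
grasp_force: 0.2
```

```bash
python3 - <<'E'
from h import *
c=cap('side','s7.png');t=cap('top','t7.png');i=cv2.imread('pics/s7.png');e=cv2.imread('pics/t7.png')
cv2.imwrite('pics/m7.png',np.hstack([cv2.resize(i[100:260,270:400],(390,480),interpolation=2),cv2.resize(e[120:256,260:370],(388,480),interpolation=2)]))
s=robot.get_state();print(s['eef_pos'],s['force'])
E
```

```text
[655.84399833 -76.13446218 136.82131339] [-0.18455747 -0.19088256 -0.41179436]
```

View pics/m7.png

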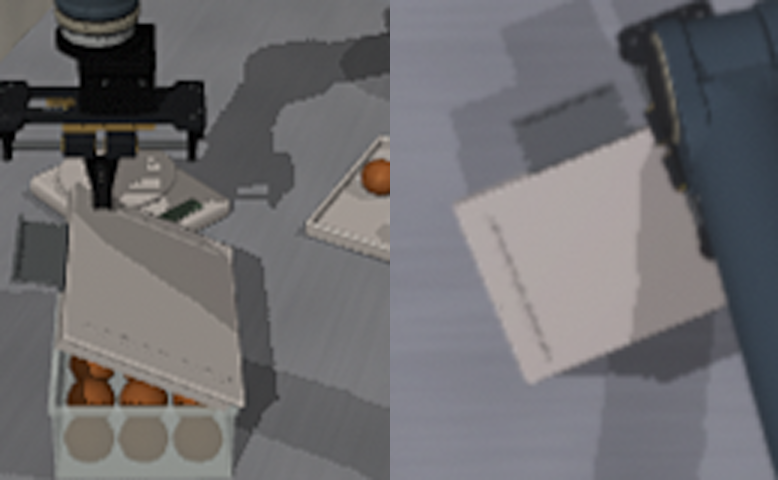

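The lid is down to about 0.4 rad, with the finger on the far front corner at (105,205), clear of the clip. I've used all my picture views, so from here I'll go by force and image code.

Call:
drive_tool --pt "1 0.007 0.003 -0.02 0" --pt "1 0.014 0.005 -0.04 0" --pt "1 0.019 0.007 -0.058 0" --pt "1 0.023 0.009 -0.075 0" --pt "1 0.026 0.009 -0.09 0" --pt "1 0.028 0.01 -0.105 0" --pt "1 0.03 0.011 -0.118 0" --pt "1 0.032 0.012 -0.13 0"

```text
t: 8.25
eef_pos: [669.4, -72.1, 87.4]
tool_rot: [0.574, 0.819, -0.0, -0.0]
force: [-0.1, -0.9, 0.5]
gripper_width: 0.3
grasp_force: 0.1
```

Call:
drive_tool --pt "1 0 0 -0.01 0" --pt "1 0 0 -0.015 0" --pt "1 0 0 -0.02 0" --pt "1 0 0 -0.02 0"

```text
t: 8.65
eef_pos: [669.2, -72.0, 79.7]
tool_rot: [0.574, 0.819, -0.0, -0.0]
force: [-0.7, -0.5, 0.5]
gripper_width: 0.4
grasp_force: 0.0
```

Call:
drive_tool --pt "1 0 0 -0.004 0" --pt "1 0 0 -0.008 0" --pt "1 0 0 -0.01 0"

```text
t: 8.95
eef_pos: [669.4, -72.0, 75.8]
tool_rot: [0.574, 0.819, 0.0, 0.0]
force: [0.8, 0.4, -0.8]
gripper_width: 0.3
grasp_force: 0.1
```

Call:
drive_tool --pt "1 0 0 -0.005 0" --pt "1 0 0 -0.008 0"

```text
t: 9.15
eef_pos: [669.4, -72.0, 72.5]
tool_rot: [0.574, 0.819, 0.0, -0.0]
force: [-0.5, -0.1, -0.3]
gripper_width: 0.6
grasp_force: 0.1
```

Call:
drive_tool --pt "1 0 0 -0.005 0" --pt "1 0 0 -0.008 0"

```text
t: 9.35
eef_pos: [669.5, -72.0, 71.5]
tool_rot: [0.574, 0.819, -0.0, 0.0]
force: [-6.1, 0.5, 15.1]
gripper_width: 0.5
grasp_force: 7.7
```

Contact came at TCP z ≈72 with 15 N, so the tips sit about 28 mm above the TCP and the lid is pressed shut. I'll lift, move above the clip and check the lid by code.

Call:
drive_tool --pt "1 0 0 0.01 0" --pt "1 0 0 0.03 0" --pt "1 0 0 0.09 0" --pt "1 0.03 0.08 0.09 0" --pt "1 0.07 0.17 0.09 0" --pt "1 0.1 0.25 0.09 0" --pt "1 0.109 0.277 0.09 0" --pt "1 0.109 0.277 0.09 0"

```text
t: 10.15
eef_pos: [713.0, 41.8, 105.4]
tool_rot: [0.573, 0.82, 0.001, -0.0]
force: [-0.2, -0.1, 0.8]
gripper_width: 0.8
grasp_force: 0.0
```

```bash
python3 - <<'E'
from h import *
import pickle
c=cap('side','s8.png');t=cap('top','t8.png')
s=robot.get_state();print(s['eef_pos'],s['force'])
b0=np.load('b.npy')
# edges matching: score lid outline vs gradient for (x,y,yaw,angle)
from scipy.optimize import minimize
from scipy.ndimage import map_coordinates
G={}
for n,k in(('side',c),('top',t)):
    g=cv2.cvtColor(k['image'],cv2.COLOR_RGB2GRAY).astype(float);g=cv2.GaussianBlur(g,(0,0),1.0)
    G[n]=(k,np.hypot(cv2.Sobel(g,6,1,0),cv2.Sobel(g,6,0,1)))
u=np.linspace(0.03,.97,60)[:,None]
def seg(p,q):return np.array(p)*(1-u)+np.array(q)*u
def score(v,parts=False):
    b=[b0[0]+v[0],b0[1]+v[1],b0[2]+v[2]/100];a=v[3]/100
    L=lambda l,y:lidp(l,6,y,a)
    sg={'side':[seg(L(0,-115),L(171,-115)),seg(L(171,-115),L(171,-50)),seg(L(171,50),L(171,115)),seg([-80,-110,0],[80,-110,0]),seg([-80,-110,0],[-80,-110,80])],'top':[seg(L(171,-115),L(171,-50)),seg(L(0,-115),L(171,-115)),seg(L(0,-115),L(0,50))]}
    return -sum(np.mean(map_coordinates(G[n][1],proj(G[n][0],bw(b,p))[:,::-1].T,order=1)) for n in sg for p in sg[n])
for a0 in(0,5,10):
    best=minimize(score,[0,0,0,a0],method='Nelder-Mead',options=dict(initial_simplex=[[0,0,0,a0],[4,0,0,a0],[0,4,0,a0],[0,0,2,a0],[0,0,0,a0+6]]))
    print(np.round(best.x,1),best.fun)
E
```

```text
[712.75410011  36.91522139 105.15702164] [-0.26001671 -1.05187513  0.03087244]
[-0.4  0.7 -1.2 -3.9] -802.3831059575222
[-2.3 -0.3 -2.6  7. ] -788.742461505931
[-2.3 -0.3 -2.5  6.9] -788.7425575478765
```

Call:
drive_tool --pt "1 0 0 -0.02 0" --pt "1 0 0 -0.035 0" --pt "1 0 0 -0.045 0" --pt "1 0 0 -0.051 0" --pt "1 0 0 -0.057 0" --pt "1 0 0 -0.063 0" --pt "1 0 0 -0.069 0" --pt "1 0 0 -0.075 0"

```text
t: 11.05
eef_pos: [713.1, 38.9, 75.4]
tool_rot: [0.574, 0.819, 0.0, 0.0]
force: [-0.4, 0.5, -0.4]
gripper_width: 0.8
grasp_force: 0.0
```

Call:
drive_tool --pt "1 0 0 -0.005 0" --pt "1 0 0 -0.01 0" --pt "1 0 0 -0.015 0" --pt "1 0 0 -0.02 0" --pt "1 0 0 -0.025 0" --pt "1 0 0 -0.03 0" --pt "1 0 0 -0.034 0" --pt "1 0 0 -0.038 0"

```text
t: 11.85
eef_pos: [713.0, 38.7, 60.2]
tool_rot: [0.574, 0.819, -0.0, 0.0]
force: [-0.7, 0.4, 1.0]
gripper_width: 0.1
grasp_force: 0.7
```

Call:
drive_tool --pt "1 -0.002 -0.001 -0.005 0" --pt "1 -0.004 -0.001 -0.011 0" --pt "1 -0.007 -0.003 -0.017 0" --pt "1 -0.01 -0.004 -0.022 0" --pt "1 -0.013 -0.005 -0.027 0" --pt "1 -0.017 -0.006 -0.032 0" --pt "1 -0.021 -0.008 -0.036 0" --pt "1 -0.026 -0.009 -0.04 0"

```text
t: 12.65
eef_pos: [703.0, 35.2, 44.2]
tool_rot: [0.574, 0.819, 0.0, 0.0]
force: [2.5, 0.2, 0.3]
gripper_width: 0.3
grasp_force: 1.1
```

Call:
drive_tool --pt "1 -0.005 -0.002 -0.004 0" --pt "1 -0.01 -0.004 -0.007 0" --pt "1 -0.015 -0.005 -0.009 0" --pt "1 -0.02 -0.007 -0.011 0" --pt "1 -0.025 -0.009 -0.012 0"

```text
t: 13.15
eef_pos: [692.4, 31.7, 39.3]
tool_rot: [0.574, 0.819, 0.0, -0.0]
force: [3.6, 0.4, -0.4]
gripper_width: 0.5
grasp_force: 1.2
```

Call:
drive_tool --pt "1 -0.003 -0.001 0 0" --pt "1 -0.006 -0.002 0 0"

```text
t: 13.35
eef_pos: [690.1, 30.8, 39.4]
tool_rot: [0.574, 0.819, 0.0, -0.0]
force: [2.1, 0.2, -0.8]
gripper_width: 0.1
grasp_force: 1.3
```

Call:
drive_tool --pt "1 -0.002 -0.001 0 0" --pt "1 -0.004 -0.001 0 0"

```text
t: 13.55
eef_pos: [688.6, 30.3, 39.4]
tool_rot: [0.574, 0.819, -0.0, 0.0]
force: [3.0, 0.7, -2.2]
gripper_width: 0.3
grasp_force: 1.3
```

Call:
drive_tool --pt "1 -0.002 -0.001 0 0" --pt "1 -0.004 -0.001 0 0"

```text
t: 13.75
eef_pos: [687.1, 29.9, 39.4]
tool_rot: [0.574, 0.819, 0.0, 0.0]
force: [3.0, 1.4, -1.9]
gripper_width: 0.2
grasp_force: 1.5
```

```bash
python3 - <<'E'
from h import *
c=cap('side','s9.png');s=robot.get_state();print(s['eef_pos'],s['force'])
a=cv2.imread('pics/s8.png',0);e=cv2.imread('pics/s9.png',0);o=cv2.imread('pics/side0.png',0)
b=np.load('b.npy')
# shift of box near-bottom region by phase correlation / template
def sh(p,q,r):
    y0,y1,x0,x1=r;f=4;T=cv2.resize(p[y0:y1,x0:x1],None,fx=f,fy=f,interpolation=2);I=cv2.resize(q[y0-4:y1+4,x0-4:x1+4],None,fx=f,fy=f,interpolation=2)
    m=cv2.matchTemplate(I,T,cv2.TM_CCOEFF_NORMED);_,v,_,l=cv2.minMaxLoc(m);return (l[0]/f-4,l[1]/f-4,round(v,3))
print('box side0->8',sh(o,a,(238,264,284,352)),'8->9',sh(a,e,(215,264,284,352)))
print('lid near 8->9',sh(a,e,(205,245,282,355)))
E
```

```text
[686.97566678  29.89896237  39.44773831] [ 2.32977228  0.41977651 -1.35823671]
box side0->8 (0.0, 0.0, 0.983) 8->9 (0.25, 0.0, 0.988)
lid near 8->9 (0.25, 0.0, 0.954)
```

Call:
drive_tool --pt "1 -0.002 -0.001 0 0" --pt "1 -0.004 -0.001 0 0"

```text
t: 14.0
eef_pos: [685.5, 29.5, 39.5]
tool_rot: [0.574, 0.819, 0.0, 0.0]
force: [2.8, 0.1, -1.9]
gripper_width: 0.5
grasp_force: 1.6
```

```bash
cat >> h.py <<'E'
def sh(p,q,r):
    y0,y1,x0,x1=r;f=8;T=cv2.resize(p[y0:y1,x0:x1],None,fx=f,fy=f,interpolation=2);I=cv2.resize(q[y0-4:y1+4,x0-4:x1+4],None,fx=f,fy=f,interpolation=2)
    m=cv2.matchTemplate(I,T,cv2.TM_CCOEFF_NORMED);_,v,_,l=cv2.minMaxLoc(m);return (l[0]/f-4,l[1]/f-4,round(v,3))
E
python3 - <<'E'
from h import *
c=cap('side','s10.png');s=robot.get_state();print(s['eef_pos'],s['force'])
I=[cv2.imread('pics/s%d.png'%k,0) for k in(8,9,10)]
print([sh(I[0],x,(215,264,284,352)) for x in I[1:]])
E
```

```text
[685.31015646  29.51111983  39.48311584] [ 3.10562955  1.22654633 -1.0995095 ]
[(0.25, 0.0, 0.988), (0.875, 0.0, 0.985)]
```

Call:
drive_tool --pt "1 0.01 0.004 0 0" --pt "1 0.03 0.011 0 0" --pt "1 0.07 0.026 0 0" --pt "1 0.118 0.043 0 0" --pt "1 0.16 0.058 0.06 0" --pt "1 0.2 0.073 0.16 0" --pt "1 0.2 0.073 0.26 0" --pt "1 0.2 0.073 0.26 0"

```text
t: 14.85
eef_pos: [769.5, 60.7, 150.8]
tool_rot: [0.574, 0.819, 0.004, 0.004]
force: [0.9, 0.5, 1.0]
gripper_width: 0.2
grasp_force: 0.0
```

```bash
python3 - <<'E'
from h import *
from scipy.ndimage import map_coordinates
t=cap('top','t11.png');c=cap('side','s11.png');b=np.load('b.npy').copy();s=robot.get_state();print(s['eef_pos'],s['force'])
I=cv2.imread('pics/s8.png',0);x=cv2.imread('pics/s11.png',0)
print(sh(I,x,(215,264,284,352)),sh(cv2.imread('pics/side0.png',0),x,(238,264,284,352)))
t8=cv2.imread('pics/t8.png',0).astype(float);t11=cv2.imread('pics/t11.png',0).astype(float);t7=cv2.imread('pics/t7.png',0).astype(float)
out=np.arange(-20,60,4)
print('out',out)
for n,im in(('t7',t7),('t11',t11)):
  for y in(-80,-60,-35,-20,0,20,35):
    p=proj(t,bw(b,[[-90-o,y,97] for o in out]));print(n,y,map_coordinates(im,p[:,::-1].T,order=1).astype(int))
s11=cv2.imread('pics/s11.png',0).astype(float)
for y in(-80,-35,0,35):
    p=proj(c,bw(b,[[-90-o,y,97] for o in out]));print('s',y,map_coordinates(s11,p[:,::-1].T,order=1).astype(int))
E
```

```text
[765.88695177  59.12497405 144.69382139] [-0.65265975 -0.53346563 -0.40797238]
(0.875, 0.125, 0.979) (0.75, 0.125, 0.976)
out [-20 -16 -12  -8  -4   0   4   8  12  16  20  24  28  32  36  40  44  48
  52  56]
t7 -80 [168 168 155 131 117 115 115 114 114 115 115 115 115 114 113 113 114 113
 113 113]
t7 -60 [168 169 159 130 117 115 114 114 115 116 116 114 113 112 114 114 113 113
 112 112]
t7 -35 [167 166 139  92  88  90  89  89  89  89  90  89  89  82  79  97 110 113
 112 111]
t7 -20 [167 166 137  91  86  89  89  89  89  89  90  89  87  77  80  96 110 112
 112 111]
t7 0 [167 166 143  92  87  88  89  88  89  89  89  89  88  79  76  95 108 111
 111 110]
t7 20 [166 166 150  98  87  88  88  88  88  89  88  88  88  78  72  92 107 110
 111 111]
t7 35 [166 166 146  95  87  88  88  88  88  88  88  88  87  76  72  91 107 111
 111 111]
t11 -80 [189 189 189 177 135 118 118 117 117 117 118 118 117 115 116 124 134 135
 134 133]
t11 -60 [190 190 189 173 130 118 117 117 117 119 118 116 115 115 116 120 130 133
 132 132]
t11 -35 [188 189 188 172 115  85 104 118 118 116 114 115 117 115 107  92  96 101
 111 117]
t11 -20 [65 65 64 64 63 64 64 65 64 64 64 63 64 64 64 65 64 65 64 63]
t11 0 [74 73 73 73 74 73 73 72 74 74 72 73 74 73 73 73 73 72 74 72]
t11 20 [72 72 72 72 73 73 73 72 72 72 72 72 71 71 71 71 72 71 71 71]
t11 35 [68 68 68 68 68 68 68 68 68 68 67 67 68 68 68 68 67 68 67 67]
s -80 [157 157 158 164 110  75  69  99  99  99  98  98 100 100  99  98  98  97
  99  99]
s -35 [158 158 157 163 121  70  68  98 102 101  99  98  98  98  99 101 100 100
 100  99]
s 0 [136 136 136 136 109  53  91 100  99  99  99  99 100  99 101 100 101 100
  99  99]
s 35 [136 136 136 139 124  50  97 120 117 117 116 117 116 116 116 115 116 115
 119 121]
```

```bash
python3 - <<'E'
from h import *
from scipy.ndimage import map_coordinates
c=robot.capture('side');b=np.load('b.npy').copy();b[:2]+=2*np.array([np.cos(b[2]),np.sin(b[2])])
g=cv2.cvtColor(c['image'],cv2.COLOR_RGB2GRAY).astype(float)
zs=np.arange(114,78,-2);print('z  ',zs)
for x in(70,40,0,-40,-60,-80):
    p=proj(c,bw(b,[[x,-115,z] for z in zs]));print(x,map_coordinates(g,p[:,::-1].T,order=1).astype(int))
E
```

```text
z   [114 112 110 108 106 104 102 100  98  96  94  92  90  88  86  84  82  80]
70 [149 158 158 157 157 158 160 161 162 151 138 130 126 137 142 141 139 138]
40 [153 158 158 158 157 158 159 160 161 153 142 131 126 138 141 136 128 118]
0 [152 155 157 158 158 158 158 158 160 156 152 142 135 140 140 136 128 118]
-40 [152 155 157 158 158 157 157 159 162 157 150 133 124 137 142 139 131 121]
-60 [152 155 157 158 158 157 156 159 164 163 159 137 123 135 141 139 133 125]
-80 [160 160 159 159 159 158 156 159 166 165 161 138 123 134 141 140 137 132]
```

```bash
python3 -c "
from plant import robot
print(robot.sign_off())"
```

```text
the job is handed in; nothing more can be done
None
```

The box is closed: the lid is fully shut, the clip is folded flat against the front wall, the box moved only about 2 mm, and I handed the job in at about 15 s with the arm clear; the final state was checked by image code and force, not by eye.

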